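Lock the burr ring of the coffee grinder with its pin

ROBOT

A 6-joint arm with a two-finger parallel gripper is mounted at the origin on the work surface. World frame = base frame: x ahead of the robot, y to its left, z up, the work surface at z = 0. Lengths are in mm, angles in degrees, forces in N, time in s.
With the tool pointing down it reaches from about 350 to 850 mm from the base axis. Payload 8.1 kg.
Tool frame: the origin (TCP) lies at the centre of the arm's flange, where the gripper is bolted on; the fingertips stand 173 mm ahead of it and the grasp point (between the pads) lies 155 mm ahead of it; z points along the fingers, y is the line along which they close (so a half turn about z gives the same grasp; the last joint's range is limited). The gripper opens to 85 mm and grips with 20 to 120 N. Pads are 22 mm wide; open, the fingers measure 114 mm over their backs; the gripper's body (76 mm by 85 mm) begins 54 mm behind the grasp point. The pads swing forward as they close: fully open they stand 13 mm farther back than shut.
Start: joints at [-70.669, 7.471, 85.268, -0, 87.261, -4.893], TCP at [246.21, -547.163, 404.692] pointing down, gripper open.
Joint ranges: [-169.43, 169.43], [-51.17, 129.36], [1.28, 143.12], [-76.62, 256.62], [0, 156.53], [-152.29, 152.29]. Speed limits (degrees/s): [136.94, 136.94, 159.86, 180, 180, 180].

INTERFACE

Orientations are given as [roll, pitch, yaw] about the fixed x, y, z axes, in that order (R = Rz(yaw) Ry(pitch) Rx(roll)).
In Python, from bench import * gives the robot as it stands.
- The arm moves only by the shell command python3 -m jog 'ROWS' [FORCE]. ROWS is text: rows parted by semicolons, each of 7 numbers parted by spaces: the shift along the tool's x, y, z scaled (see below), then the turn, a rotation vector about the tool's x, y, z scaled (see below), then the closure, from -1 (fully open) to 1 (shut). In form: tx ty tz wx wy wz hand; .... A call has 1 to 5 rows; each row shifts and turns the commanded pose from where the row before left it, along the tool's axes as they then stand; what a row does not reach is not made up. The controller multiplies each number of a shift by 0.1 m and each number of a turn by 60 degrees. A row lasts 1/8 s, in which the tool goes at most 62.5 mm and 10.7 degrees, less where a joint would pass 70% of its speed; a pose out of reach is approached as far as the arm can. A call with a number of a shift or a turn outside -1 to 1 is refused whole. A call with a gripper value outside its range is refused whole. The fingers move at their own pace and stop on an object; FORCE is the grip in N (left out, the last holds). Time passes only in rows, so rows that do not move let the fingers close. It gives the time, the measured TCP pose, the force, the opening and the grip force at its end, in the units of the state.
- sense(): the state, without advancing time (a new reading comes with each control period).
- snapshot(name): name is "side" or "top" or "wrist"; returns a dict with "img" (420x560x3 uint8, red, green, blue), "fx", "fy", "cx", "cy" (pixels), "extrinsics" (4x4, takes a point from camera to world coordinates). Camera axes: x right, y down, z forward; pixel columns grow to the right and rows downward; lengths in mm; the calibration is good to about 2 mm. A picture is of the moment at which its call begins. There is no depth.
- hand_in(): hands the job in; it is judged then, once.
The state is a dict: "time": time; "joint_pos": joint angles; "qd": joint speeds; "joint_efforts": joint torques, N m; "tool_pos": TCP position; "tcp_rot": TCP orientation; "ft_force": force on the tool from outside, world axes, zero at the start; "wrist_torque": the same for the moment, N m; "finger_gap": finger opening in mm; "grip_force": force on a finger pad.
Only numpy, scipy, OpenCV 4.12 (cv2) and the standard library are available. Lean on these libraries where they do the work, as an engineer would, in place of code of your own. Each camera call takes 0.05 s, during which the arm holds its last target. There are 200 camera calls.

TASK

The coffee grinder has been cleaned and the burr ring on its top is still loose. Lock it with the round-knobbed locking pin from the service tray: turn the ring anticlockwise (seen from above) by its handle until its hole comes under the hole of the bracket, and pass the pin through both, past the spring clip and fully home with its shoulder flat on the bracket - the sure way is to stand the pin in the bracket first and turn the ring slowly under it until you feel it catch. Be gentle: stop when the handle catches, never force it or ram the pin, and leave the thumbscrew and the brush in the tray where they are.

Things in the scene. Friction and masses are not known exactly. Their poses are not given: they have to be found in the camera images.
- pin_knob (a point): Centre of the locking pin's round black knob (16 mm wide, 34 mm tall). The pin stands upright and loose in one of the two sockets of the white rack in the service tray, the thumbscrew in the other, 72 mm away (maybe swapped). The point is 53 mm above the pin's tip, 20 mm above its shoulder's underside, 17 mm below its top; z up the pin. Lift it straight up 35 mm to free it.
- pin: The whole locking pin, 50 to 80 g, origin at its tip, z up. Steel shank 10 mm thick, 33 mm long, its last 2.5 mm tapering to 6.4 mm; above it a shoulder 18 mm wide, 3 mm thick, then the knob. pin_knob is 37 mm above guide when the pin stands in the bracket on the bare ring, about 28 to 31 mm when it has dropped into the ring's hole onto the spring clip, 20 mm when home.
- guide (a point): Mouth of the hole in the steel bracket (26 mm wide, its top 238 mm above the counter) at the grinder's back. z up, x away from the ring's axis. Hole 11 mm wide, 14 mm deep, 47 mm from the axis. The ring passes 2 mm under the bracket. A clip of two hidden sprung balls below the ring takes about 4 to 8 N to press the pin past; then the shoulder meets a hard stop. Take side load off the pin first.
- ring_axis (a point): Centre of the loose burr ring's top face, 222 mm above the counter. The ring is 125 mm wide, with a neck 62 mm wide up to 246 mm. It has one hole, 12 mm wide, 5 mm deep, 47 mm from the axis; at the start it lies 23 to 55 degrees clockwise of the bracket seen from above (visible, not measured). The ring turns with slight friction, 1.5 to 3 N at the handle knob, and stays where left.
- grinder: Espresso grinder, hopper off, fixed on the counter: 235 by 165 mm, 200 mm tall without bracket and ring; origin at the centre of its underside, on the ring's vertical axis; z up, x towards its back, where the bracket is. With the pin in its hole the ring has about 3 degrees of play, then the handle stops hard: pushing the knob with some 8 N more, or speeding into the stop, jams the pin.
- handle_knob (a point): Centre of the upright black knob at the end of the ring's handle, a thin rod reaching out roughly opposite the ring's hole; it is clamped up to 17 degrees either way, so it does not tell where the hole is. Knob: vertical cylinder 20 mm wide, 41 mm tall, top 263 mm above the counter, centre 105 mm from the ring's axis. Moving it round the axis turns the ring.
- thumbscrew_mid (a point): Half-way up the steel thumbscrew with a flat wing head, 49 mm tall, which stands in the other socket of the rack. Not needed; leave it.
- brush: Wooden cleaning brush, 160 mm, in the tray. Leave it.
Things that resemble listed ones, but are neither listed nor needed, are in the scene too. Of the things that look like the pin, take the one that is farthest to the robot's left at the start.

How it is judged:
By the outcome, as a careful person would: the job done as asked, in the order asked, and still so for the second after the job is handed in, with the robot touching nothing.
It also fails if it takes over 72 s, if anything falls off the work surface, if the arm or the gripper's body presses on something with over 40 N, if the wrist force passes 120 N, or if a joint passes its speed limit or range.

## Working session

There is one attempt and no reset: what is moved stays moved. The work goes in short steps, Python scripts to look and compute and a shell command to move; the robot and the scene stay as the last step left them, time stands still between calls to the robot, and variables do not carry over. Pictures are saved under pics/ and viewed, at most 10 in all, crops included, and the job is handed in when it is done.

```bash
mkdir -p pics
cat > h.py <<'E'
from bench import *
import numpy as np, cv2, pickle
from scipy.spatial.transform import Rotation as R
def snap(n,f):
    s=snapshot(n); pickle.dump(s,open(f'pics/{f}.pkl','wb')); cv2.imwrite(f'pics/{f}.png',s['img'][:,:,::-1]); return s
def ray(s,u,v):
    E=np.array(s['extrinsics']); d=E[:3,:3]@np.array([(u-s['cx'])/s['fx'],(v-s['cy'])/s['fy'],1]); return E[:3,3],d
def atz(s,u,v,z):
    o,d=ray(s,u,v); return o+d*(z-o[2])/d[2]
def proj(s,p):
    E=np.array(s['extrinsics']); q=E[:3,:3].T@(np.array(p)-E[:3,3]); return s['fx']*q[0]/q[2]+s['cx'],s['fy']*q[1]/q[2]+s['cy'],q[2]
def tri(*obs):
    A=0;b=0
    for s,u,v in obs:
        o,d=ray(s,u,v); d/=np.linalg.norm(d); M=np.eye(3)-np.outer(d,d); A=A+M; b=b+M@o
    return np.linalg.solve(A,b)
def load(f): return pickle.load(open(f'pics/{f}.pkl','rb'))
E
python3 - <<'E'
from h import *
a=snap('side','s0');b=snap('top','t0')
for s in(a,b): print(np.round(s['extrinsics'],2).tolist(),s['fx'])
im=np.hstack([cv2.resize(x['img'],(560,420)) for x in (a,b)])
cv2.imwrite('pics/both.png',cv2.resize(np.vstack([a['img'],b['img']]),(400,600))[:,:,::-1])
print(sense())
E
```

```text
[[1.0, -0.01, 0.02, 537.22], [-0.02, -0.58, 0.81, -856.26], [0.01, -0.81, -0.58, 697.34], [0.0, 0.0, 0.0, 1.0]] 392.4057008526616
[[-0.03, -1.0, 0.09, 494.45], [-1.0, 0.02, -0.01, -119.9], [0.01, -0.09, -1.0, 1043.12], [0.0, 0.0, 0.0, 1.0]] 479.98719485192936
{'time': 0.1, 'joint_pos': array([-7.06710108e+01,  7.50996229e+00,  8.53257290e+01,  2.05565221e-03,
        8.72629693e+01, -4.89344061e+00]), 'qd': array([-0.02136253, -0.13155005, -0.09841454, -0.00461789, -0.07448215,
        0.07761445]), 'joint_efforts': array([ 5.43287624e-04, -5.70950103e+01, -5.01943016e+01, -3.57442912e-05,
        8.11624748e-03, -2.99021292e-05]), 'tool_pos': array([ 246.11667562, -546.95332856,  403.73185243]), 'tcp_rot': array([-1.79901874e+02, -1.04616826e-02,  2.42223209e+01]), 'ft_force': array([ 0.15079635, -0.62579372,  0.99150545]), 'wrist_torque': array([ 0.00801355,  0.01532977, -0.00367964]), 'grip_force': 0.0, 'finger_gap': 85.4373317743889}
```

View pics/t0.png

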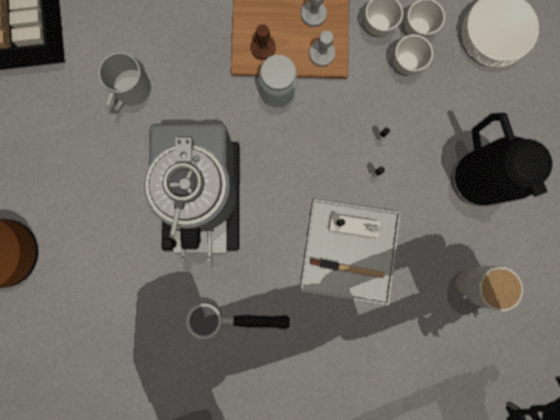

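View pics/s0.png

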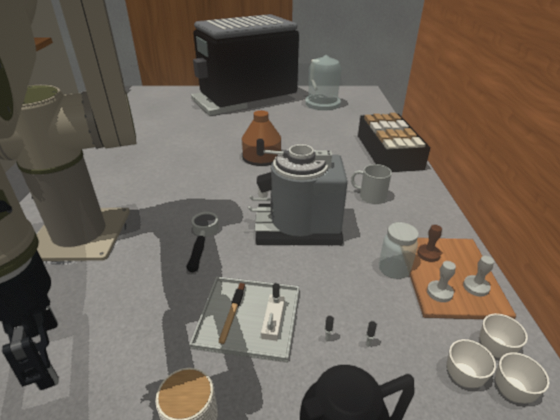

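The pin-like objects are at top (340,222) in the rack and at (385,132) and (379,171) on the counter. The rack one is farthest left. Next I'll enlarge the grinder and the rack.

Run:
```python
from h import *
t=load('t0')['img'];s=load('s0')['img']
f=lambda im,u,v,w,h,k: cv2.resize(im[v:v+h,u:u+w],None,fx=k,fy=k,interpolation=cv2.INTER_CUBIC)
A=f(t,140,120,100,140,4) #400x560
B=f(t,320,200,80,50,5)  #400x250
C=f(s,250,135,100,75,4) #400x300
D=np.zeros((600,800,3),np.uint8);D[:560,:400]=A;D[:250,400:]=B;D[260:560,400:]=C
cv2.imwrite('pics/crop.png',D[:,:,::-1])
```

```text
(no output)
```

View pics/crop.png

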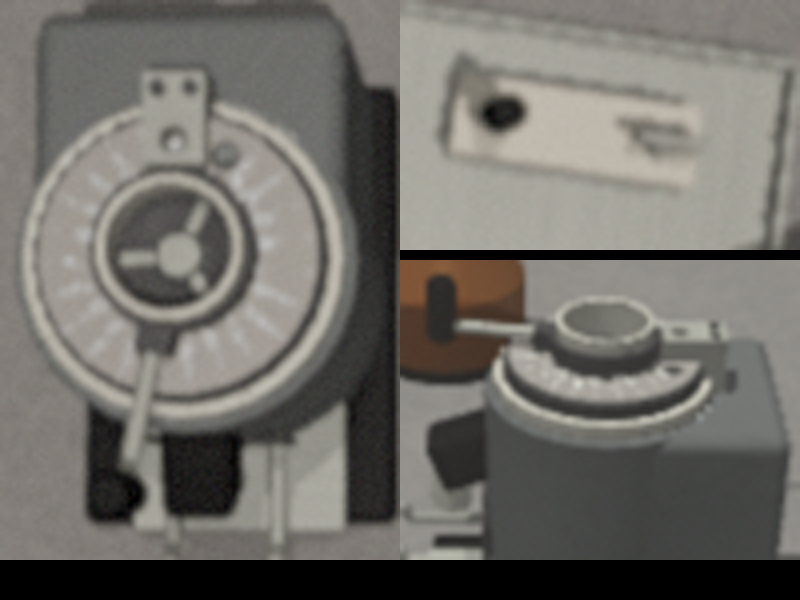

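The crop shows the guide hole at top (183.5,154.8), the ring hole at (196.5,158.5) and the neck centre at (183.5,181.5). The handle knob is at top (169.5,243) and side (260,147), and the pin knob top is at (340.6,222.4).

Run:
```python
from h import *
t=load('t0');s=load('s0')
np.set_printoptions(precision=1,suppress=True)
g=atz(t,183.5,154.8,238);rh=atz(t,196.5,158.5,222);n=atz(t,183.5,181.5,246);k=atz(t,169.5,243,263)
print('guide',g,'rhole',rh,'axis',n,'knob',k, 'dists',np.linalg.norm((g-n)[:2]),np.linalg.norm((rh-n)[:2]),np.linalg.norm((k-n)[:2]))
a=lambda p:np.degrees(np.arctan2((p-n)[1],(p-n)[0]))
print('ang',a(g),a(rh),a(k))
print('knob tri',tri((t,169.5,243),(s,260.2,147)))
print('pin tri',tri((t,340.6,222.4),(s,276,287)))
p=atz(t,340.6,222.4,70);print(p)
print('thumb',atz(t,320+258/5,200+130/5,50))
from h import *
def show(x):print(np.round(x,1))
w=snap('wrist','w0'); print(np.round(w['extrinsics'],2).tolist(),w['fx'])
```

```text
guide [654.7  20.2 238. ] rhole [650.9   0.7 222. ] axis [607.9  19.2 246. ] knob [505.8  39.7 263. ] dists 46.80691217648729 46.825242282473035 104.13089688488432
ang 1.227254736865793 -23.370849956848957 168.66734293967045
knob tri [506.1  44.  242.1]
pin tri [ 542.3 -268.4   65.8]
[ 541.6 -267.8   70. ]
thumb [ 533.5 -335.    50. ]
[[0.41, -0.86, -0.29, 320.88], [-0.91, -0.39, -0.13, -513.83], [-0.0, 0.32, -0.95, 372.91], [0.0, 0.0, 0.0, 1.0]] 315.7714757291064
```

Distances agree with the given 47/47/105 mm, and the ring needs about 24.6° anticlockwise. I'll turn the tool to yaw 0 and go above the pin.

```bash
cat >> h.py <<'E'
def to(x,y,z,yaw=None):
    s=sense(); p=s['tool_pos']; M=R.from_euler('xyz',s['tcp_rot'],degrees=True)
    d=M.inv().apply(np.array([x,y,z])-p)/100
    print('t',s['time'],'pos',np.round(p,1),'rot',np.round(s['tcp_rot'],1),'F',np.round(s['ft_force'],1),'gap',round(s['finger_gap'],1))
    print('shift units',np.round(d,3))
    if yaw is not None: print('turn',np.round((M.inv()*R.from_euler('xyz',[180,0,yaw],degrees=True)).as_rotvec(degrees=True)/60,4))
E
python3 -m jog '0 0 0 0 0 0.134 -0.1;0 0 0 0 0 0.134 -0.1;0 0 0 0 0 0.134 -0.1;0.42 -0.4 0 0 0 0 -0.1;0.42 -0.4 0 0 0 0 -0.1' 30
python3 -m jog '0.42 -0.4 0 0 0 0 -0.1;0.42 -0.4 0 0 0 0 -0.1;0.42 -0.4 0 0 0 0 -0.1;0.42 -0.4 0 0 0 0 -0.1;0 0 0.3 0 0 0 -0.1'
python3 -m jog '0 0 0.3 0 0 0 -0.1;0 0 0 0 0 0 -0.1;0 0 0 0 0 0 -0.1'
python3 - <<'E'
from h import *
to(541.6,-267.8,340,0)
w=snap('wrist','w1'); a=w['img']
for z in (40,58,75): print(z,proj(w,[541.6,-267.8,z]))
cv2.imwrite('pics/w1b.png',cv2.resize(a,(784,588))[:,:,::-1])
E
```

```text
time: 0.78
tool_pos: [330.4, -466.3, 404.2]
tcp_rot: [-180.0, 0.0, -0.0]
ft_force: [0.5, -0.4, -0.8]
finger_gap: 47.0
grip_force: 0.0
time: 1.4
tool_pos: [501.0, -303.9, 377.0]
tcp_rot: [179.9, -0.3, 0.4]
ft_force: [0.4, -0.5, -0.4]
finger_gap: 46.8
grip_force: 0.0
time: 1.78
tool_pos: [497.9, -307.0, 345.7]
tcp_rot: [180.0, -0.0, 0.1]
ft_force: [-0.1, -0.9, 0.2]
finger_gap: 46.8
grip_force: 0.0
t 1.775 pos [ 497.9 -307.   345.7] rot [ 1.8e+02 -0.0e+00  1.0e-01] F [-0.1 -0.9  0.2] gap 46.8
shift units [ 0.438 -0.391  0.058]
turn [ 0.0005 -0.0006  0.0014]
40 (np.float64(232.94030070021233), np.float64(152.24151135659383), np.float64(272.8950567891226))
58 (np.float64(229.8895568713711), np.float64(155.35141859650514), np.float64(255.82158331871193))
75 (np.float64(226.60923932213075), np.float64(158.69535170525972), np.float64(239.69663615221302))
```

View pics/w1b.png

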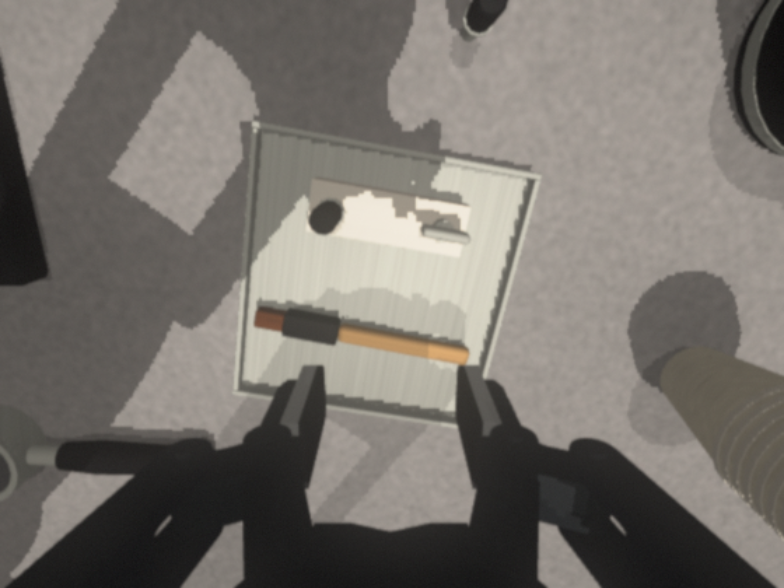

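The wrist view shows the pin knob blob centred at about (232.8,155), scaled ellipse (312–343,198–235). The thumbscrew is to its right and the brush is lower. Prediction agrees within 2–3 mm, so I'll move above it and refine from closer.

```bash
python3 -m jog '0.44 -0.39 0 0 0 0 -0.1;0 0 0.3 0 0 0 -0.1;0 0 0 0 0 0 -0.1;0 0 0 0 0 0 -0.1'
python3 - <<'E'
from h import *
w1=load('w1');t=load('t0');s=load('s0')
print(tri((t,340.6,222.4),(w1,232.8,155)))
to(540.5,-268.5,225,0)
w=snap('wrist','w2')
for z in (5,38,58,75): print(z,np.round(proj(w,[541,-269,z])))
a=cv2.resize(w['img'],(560,420))
b=cv2.resize(s['img'][270:320,245:305],(240,200),interpolation=cv2.INTER_CUBIC)
D=np.zeros((420,800,3),np.uint8);D[:,:560]=a;D[:200,560:]=b
cv2.imwrite('pics/w2b.png',D[:,:,::-1])
E
```

```text
time: 2.33
tool_pos: [541.7, -268.3, 316.3]
tcp_rot: [179.9, -0.1, 0.1]
ft_force: [0.4, -0.1, 1.2]
finger_gap: 46.8
grip_force: 0.0
[ 541.97716544 -269.90251841   57.13122983]
t 2.325 pos [ 541.7 -268.3  316.3] rot [ 1.799e+02 -1.000e-01  1.000e-01] F [ 0.4 -0.1  1.2] gap 46.8
shift units [-0.013  0.001  0.913]
turn [ 0.0009 -0.0012  0.001 ]
5 [279. 200. 292.]
38 [279. 211. 261.]
58 [279. 220. 242.]
75 [279. 228. 226.]
```

View pics/w2b.png

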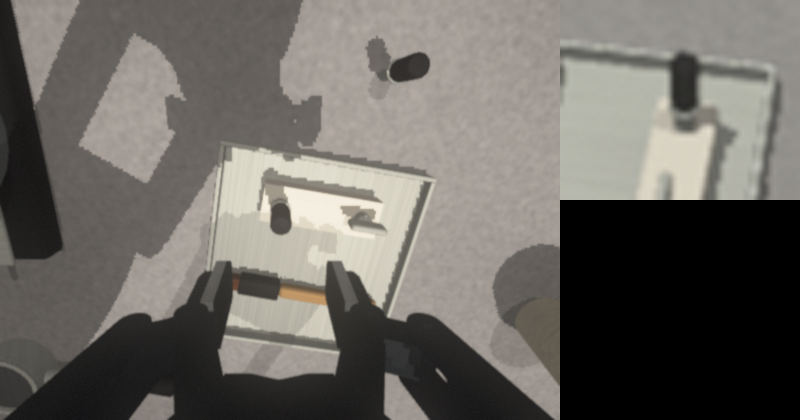

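The knob spans (280,205)–(281,235), which matches z≈58 for its centre and the position within about 1 mm. I'll descend and grip.

```bash
python3 -m jog '0 0.01 0.3 0 0 0 -0.1;0 0 0.3 0 0 0 -0.1;0 0 0.3 0 0 0 -0.1;0 0 0.09 0 0 0 -0.1;0 0 0 0 0 0 -0.1'
python3 -m jog '0 0 0 0 0 0 1;0 0 0 0 0 0 1;0 0 0 0 0 0 1;0 0 0 0 0 0 1;0 0 0 0 0 0 1' 30
python3 -c "
from h import *;to(541,-269,300,0)"
```

```text
time: 3.0
tool_pos: [541.7, -269.1, 216.4]
tcp_rot: [180.0, -0.0, 0.1]
ft_force: [0.3, -0.4, 0.5]
finger_gap: 47.0
grip_force: 0.0
time: 3.62
tool_pos: [542.4, -269.0, 217.5]
tcp_rot: [179.9, -0.1, 0.1]
ft_force: [-1.0, 0.4, 7.0]
finger_gap: 15.2
grip_force: 29.2
t 3.625 pos [ 542.4 -269.   217.5] rot [ 1.799e+02 -1.000e-01  1.000e-01] F [-1.   0.4  7. ] gap 15.2
shift units [-0.012  0.001 -0.825]
turn [ 0.0015 -0.0023  0.0018]
```

```bash
python3 -m jog '0 0 -0.02 0 0 0 1;0 0 -0.1 0 0 0 1;0 0 -0.2 0 0 0 1;0 0 -0.3 0 0 0 1;0 0 -0.5 0 0 0 1' 60
python3 -m jog '0 0 -0.6 0 0 0 1;0 0 -0.6 0 0 0 1;0 0 0 0 0 0 1;0 0 0 0 0 0 1'
python3 - <<'E'
from h import *
to(655,20,455,0)
w=snap('wrist','w3');s=snap('side','s3')
a=cv2.resize(w['img'][120:330,140:420],(560,420),interpolation=cv2.INTER_CUBIC)
p=sense()['tool_pos'];u,v,_=proj(s,p-[0,0,190]);u=int(u);v=int(v);print(u,v)
b=cv2.resize(s['img'][v-50:v+50,max(u-30,0):max(u-30,0)+60],(240,400),interpolation=cv2.INTER_CUBIC)
D=np.zeros((420,800,3),np.uint8);D[:,:560]=a;D[:400,560:]=b
cv2.imwrite('pics/w3b.png',D[:,:,::-1])
for k,q in (('grasp',155),('tip',213),('shoulder',180)):print(k,proj(w,p-[0,0,q]),proj(s,p-[0,0,q]))
E
```

```text
time: 4.25
tool_pos: [540.7, -267.9, 327.3]
tcp_rot: [-179.8, 0.2, 0.1]
ft_force: [1.6, 0.0, -0.9]
finger_gap: 14.3
grip_force: 59.0
time: 4.75
tool_pos: [541.5, -268.4, 448.3]
tcp_rot: [180.0, -0.0, 0.1]
ft_force: [0.5, 1.0, -1.6]
finger_gap: 14.3
grip_force: 59.0
t 4.75 pos [ 541.5 -268.4  448.3] rot [ 1.8e+02 -0.0e+00  1.0e-01] F [ 0.5  1.  -1.6] gap 14.3
shift units [ 1.141 -2.882 -0.067]
turn [ 0.0001 -0.0003  0.0018]
275 216
grasp (np.float64(277.87786698992585), np.float64(292.75043781352605), np.float64(146.04785397350327)) (np.float64(275.0606186835528), np.float64(201.09196702393743), np.float64(714.5086227307987))
tip (np.float64(278.125738371398), np.float64(241.5255098937201), np.float64(201.05599594328177)) (np.float64(275.12956156863856), np.float64(226.11143023236804), np.float64(748.4373802395336))
shoulder (np.float64(278.0044060244502), np.float64(266.59996863046234), np.float64(169.7582599949595)) (np.float64(275.0911222157655), np.float64(212.1617387773715), np.float64(729.1330871742189))
```

View pics/w3b.png

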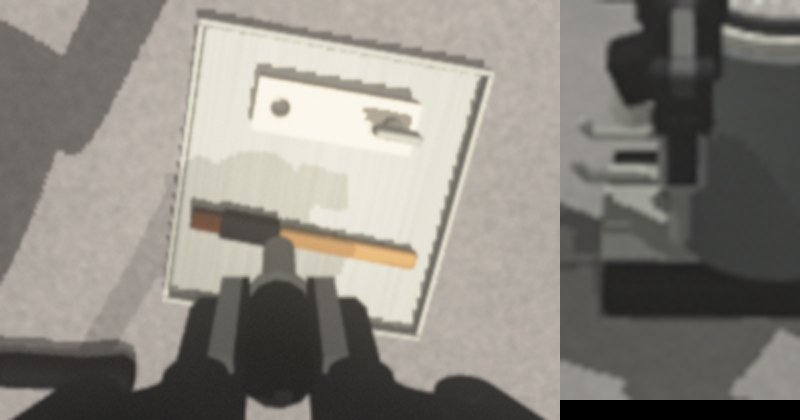

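The pin is held upright, with its tip at wrist (280.3,~241), about 2 px from the prediction. I'll carry it above the bracket and compare the tip with the hole in the same view.

```bash
python3 -m jog '0 0 -0.3 0 0 0 1;0.19 -0.48 0 0 0 0 1;0.19 -0.48 0 0 0 0 1;0.19 -0.48 0 0 0 0 1;0.19 -0.48 0 0 0 0 1'
python3 -m jog '0.19 -0.48 0 0 0 0 1;0.19 -0.48 0 0 0 0 1;0 0 0 0 0 0 1;0 0 0 0 0 0 1;0 0 0 0 0 0 1'
python3 - <<'E'
from h import *
to(654.7,20.2,455,0)
w=snap('wrist','w4');t=snap('top','t4')
a=cv2.resize(w['img'][130:330,200:400],(590,590),interpolation=cv2.INTER_CUBIC)
cv2.imwrite('pics/w4b.png',a[:,:,::-1])
p=sense()['tool_pos']
print('tip',proj(w,p-[0,0,213]),'guide',proj(w,[654.7,20.2,238]),'nextz guide',proj(w,[655.7,20.2,238]))
E
```

```text
time: 5.48
tool_pos: [617.5, -74.9, 475.5]
tcp_rot: [-180.0, 0.2, 0.1]
ft_force: [0.2, 0.2, -0.4]
finger_gap: 14.3
grip_force: 59.0
time: 6.1
tool_pos: [654.9, 18.5, 476.9]
tcp_rot: [180.0, 0.1, 0.0]
ft_force: [0.1, -0.5, -1.5]
finger_gap: 14.1
grip_force: 59.0
t 6.1 pos [654.9  18.5 476.9] rot [1.8e+02 1.0e-01 0.0e+00] F [ 0.1 -0.5 -1.5] gap 14.1
shift units [-0.002 -0.017  0.219]
turn [0.0002 0.0014 0.0005]
tip (np.float64(278.2704547876021), np.float64(242.59319065053435), np.float64(198.10854181843882)) guide (np.float64(275.78073305716055), np.float64(227.4375659067806), np.float64(223.3127693127516)) nextz guide (np.float64(275.7765241535771), np.float64(226.11870835876442), np.float64(222.99412138877642))
```

View pics/w4b.png

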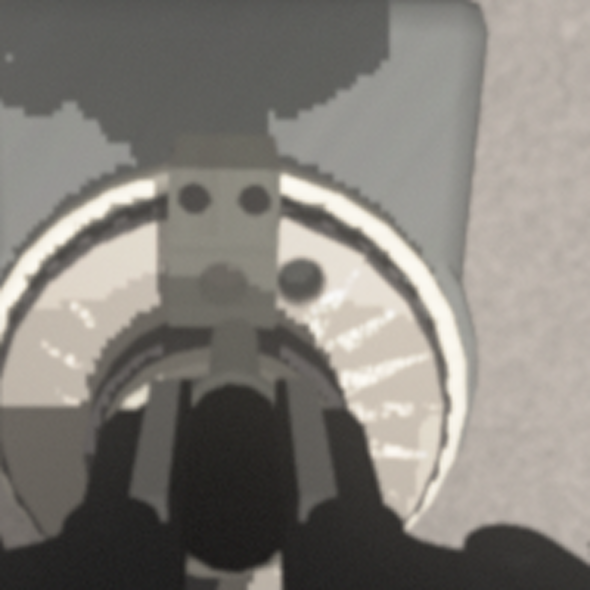

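The guide hole is at wrist (275.3,226.3) and the tip at about (279.3,241). Compared with the predictions I need about +2.5 mm in y and nothing in x. I'll lower and feel.

```bash
python3 -m jog '0 -0.025 0.1 0 0 0 1;0 0 0.1 0 0 0 1;0 0 0.03 0 0 0 1;0 0 0 0 0 0 1;0 0 0 0 0 0 1'
python3 -m jog '0 0 0.02 0 0 0 1;0 0 0.02 0 0 0 1;0 0 0 0 0 0 1'
```

```text
time: 6.82
tool_pos: [655.2, 22.1, 455.1]
tcp_rot: [-180.0, -0.0, 0.1]
ft_force: [0.4, -0.2, 0.1]
finger_gap: 14.2
grip_force: 59.0
time: 7.2
tool_pos: [655.1, 22.1, 450.4]
tcp_rot: [-180.0, 0.0, 0.1]
ft_force: [0.1, -0.3, -0.5]
finger_gap: 14.3
grip_force: 59.0
```

```bash
python3 -m jog '0 0 0.02 0 0 0 1;0 0 0 0 0 0 1'; python3 -m jog '0 0 0.02 0 0 0 1;0 0 0 0 0 0 1'
```

```text
time: 7.45
tool_pos: [655.3, 21.9, 448.6]
tcp_rot: [180.0, -0.0, 0.1]
ft_force: [1.0, -1.4, -1.2]
finger_gap: 14.3
grip_force: 59.0
time: 7.7
tool_pos: [655.2, 21.9, 446.6]
tcp_rot: [180.0, -0.0, 0.1]
ft_force: [2.2, -1.3, -0.8]
finger_gap: 14.4
grip_force: 59.0
```

The pin is entering. Light side forces say to shift slightly +x and −y.

```bash
python3 -m jog '0.004 0.006 0.02 0 0 0 1;0 0 0.02 0 0 0 1;0 0 0 0 0 0 1'; python3 -m jog '0 0 0.02 0 0 0 1;0 0 0 0 0 0 1'
```

```text
time: 8.07
tool_pos: [655.5, 21.5, 442.2]
tcp_rot: [-180.0, 0.0, 0.1]
ft_force: [2.3, -0.9, -1.4]
finger_gap: 13.9
grip_force: 59.0
time: 8.32
tool_pos: [655.5, 21.6, 440.4]
tcp_rot: [-180.0, 0.0, 0.1]
ft_force: [-0.0, 0.4, -2.0]
finger_gap: 14.1
grip_force: 59.0
```

```bash
python3 -m jog '0 0 0.02 0 0 0 1;0 0 0 0 0 0 1'; python3 -m jog '0 0 0.02 0 0 0 1;0 0 0 0 0 0 1'; python3 -m jog '0 0 0.01 0 0 0 1;0 0 0 0 0 0 1'
```

```text
time: 8.57
tool_pos: [655.5, 21.5, 438.4]
tcp_rot: [-180.0, 0.0, 0.1]
ft_force: [0.9, -0.6, -0.2]
finger_gap: 13.9
grip_force: 59.0
time: 8.82
tool_pos: [655.5, 21.5, 436.4]
tcp_rot: [-180.0, 0.0, 0.1]
ft_force: [0.3, -0.4, -1.6]
finger_gap: 14.3
grip_force: 59.0
time: 9.07
tool_pos: [655.6, 21.5, 435.8]
tcp_rot: [-180.0, -0.0, 0.1]
ft_force: [-0.1, -0.1, -0.3]
finger_gap: 14.1
grip_force: 59.1
```

```bash
python3 -m jog '0 0 0.01 0 0 0 1;0 0 0 0 0 0 1'; python3 -m jog '0 0 0.005 0 0 0 1;0 0 0 0 0 0 1'
```

```text
time: 9.32
tool_pos: [655.6, 21.5, 435.6]
tcp_rot: [180.0, -0.1, 0.1]
ft_force: [-2.0, 0.2, 5.4]
finger_gap: 14.4
grip_force: 59.6
time: 9.57
tool_pos: [655.6, 21.5, 435.5]
tcp_rot: [180.0, -0.1, 0.1]
ft_force: [-2.0, 0.2, 7.6]
finger_gap: 14.3
grip_force: 59.9
```

The pin stands on the ring (contact at TCP z≈435.7). I'll back off 1 mm, release and rise.

```bash
python3 -m jog '0 0 -0.014 0 0 0 1;0 0 0 0 0 0 0.4;0 0 0 0 0 0 -0.1;0 0 0 0 0 0 -0.1;0 0 0 0 0 0 -0.1' 30
python3 -m jog '0 0 -0.2 0 0 0 -0.1;0 0 -0.4 0 0 0 -0.1;0 0 -0.4 0 0 0 -0.1;0 0 0 0 0 0 0.3;0 0 0 0 0 0 0.3' 20
python3 - <<'E'
from h import *
t=snap('top','t5');s=snap('side','s5')
f=lambda im,u,v,w,h,k: cv2.resize(im[v:v+h,u:u+w],None,fx=k,fy=k,interpolation=cv2.INTER_CUBIC)
D=np.zeros((560,800,3),np.uint8);D[:,:400]=f(t['img'],140,120,100,140,4);D[:300,400:]=f(s['img'],250,125,100,75,4)
cv2.imwrite('pics/p5.png',D[:,:,::-1])
to(0,0,0)
n=np.array([608.2,20]);a=np.radians(168.7)
print(n+105*np.array([np.cos(a),np.sin(a)]))
E
```

```text
time: 10.2
tool_pos: [655.6, 21.5, 435.4]
tcp_rot: [-180.0, 0.0, 0.1]
ft_force: [0.8, -0.1, -0.1]
finger_gap: 47.0
grip_force: 0.0
time: 10.82
tool_pos: [655.5, 21.5, 536.5]
tcp_rot: [180.0, -0.1, 0.1]
ft_force: [0.3, -0.1, -0.8]
finger_gap: 30.3
grip_force: 0.0
t 10.925 pos [655.5  21.5 534.5] rot [-1.8e+02  1.0e-01  1.0e-01] F [-0.1  0.   0.3] gap 29.7
shift units [-6.546  0.204  5.357]
[505.23546085  40.57434515]
```

View pics/p5.png

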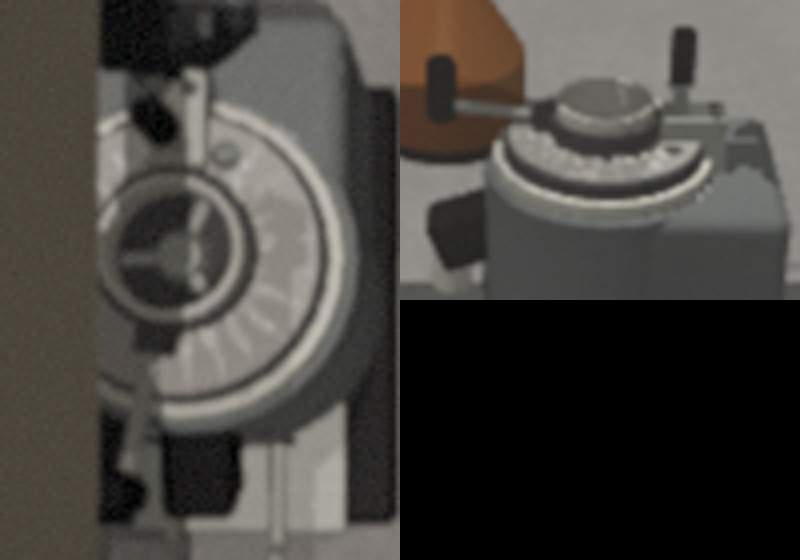

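The pin stands in the bracket with a slight lean, as expected for a loose fit. The ring hole is still clear of it. Next I'll straddle the handle knob.

```bash
python3 -m jog '-0.5 -0.065 0 0 0 0 0;-0.5 -0.065 0 0 0 0 0;-0.5 -0.065 0 0 0 0 0;0 0 0.4 0 0 0 0;0 0 0.4 0 0 0 0'
python3 -m jog '0 0 0.2 0 0 0 0;0 0 0.1 0 0 0 0;0 0 0.1 0 0 0 0;0 0 0.1 0 0 0 0;0 0 0 0 0 0 0'
python3 -c "
from h import *;to(505.2,40.6,405,0)"
```

```text
time: 11.55
tool_pos: [504.7, 40.9, 454.5]
tcp_rot: [180.0, -0.0, 0.1]
ft_force: [0.3, -0.2, -0.2]
finger_gap: 42.7
grip_force: 0.0
time: 12.18
tool_pos: [505.5, 40.7, 405.1]
tcp_rot: [-180.0, 0.0, 0.1]
ft_force: [-0.9, -0.6, -0.6]
finger_gap: 42.8
grip_force: 0.0
t 12.175 pos [505.5  40.7 405.1] rot [-1.8e+02  0.0e+00  1.0e-01] F [-0.9 -0.6 -0.6] gap 42.8
shift units [-0.003  0.001  0.001]
turn [-0.      0.0008  0.0017]
```

```bash
python3 -m jog '0 0 0 0 0 0 0.44;0 0 0 0 0 0 0.44;0 0.04 0 0 0 0 0.44;0 0.05 0 0 0 0 0.44;0 0.05 0 0 0 0 0.44' 20
python3 -m jog '0 0.05 0 0 0 0 0.44;0 0.05 0 0 0 0 0.44;0 0.05 0 0 0 0 0.44;0 0 0 0 0 0 0.44'
```

```text
time: 12.8
tool_pos: [505.5, 26.4, 405.6]
tcp_rot: [-180.0, 0.0, 0.1]
ft_force: [-2.1, 2.8, 0.7]
finger_gap: 24.3
grip_force: 1.3
time: 13.3
tool_pos: [505.7, 11.1, 405.7]
tcp_rot: [180.0, -0.0, 0.1]
ft_force: [-0.8, 0.3, -0.0]
finger_gap: 24.1
grip_force: 0.0
```

```bash
python3 -m jog '0 0.02 0 0 0 0 0.44;0 0.02 0 0 0 0 0.44;0 0.02 0 0 0 0 0.44;0 0.02 0 0 0 0 0.44'; python3 -m jog '0 0.01 0 0 0 0 0.44;0 0.01 0 0 0 0 0.44;0 0.01 0 0 0 0 0.44'
```

```text
time: 13.8
tool_pos: [505.7, 3.7, 405.7]
tcp_rot: [-180.0, -0.0, 0.1]
ft_force: [1.7, 2.0, -0.4]
finger_gap: 24.2
grip_force: 1.0
time: 14.18
tool_pos: [505.6, 0.7, 405.7]
tcp_rot: [180.0, -0.0, 0.1]
ft_force: [1.2, 1.7, 0.7]
finger_gap: 24.0
grip_force: 0.8
```

```bash
python3 -m jog '0 0.01 0 0 0 0 0.44;0 0.01 0 0 0 0 0.44'; python3 -m jog '0 0.01 0 0 0 0 0.44;0 0.01 0 0 0 0 0.44'
python3 - <<'E'
from h import *
s=snap('side','s6');o=load('s5')
a=o['img'][120:165,305:340];r=[]
g=cv2.cvtColor(s['img'],cv2.COLOR_RGB2GRAY);b=cv2.cvtColor(o['img'],cv2.COLOR_RGB2GRAY)
print(b[128:160,321]);print(g[128:160,321])
E
```

```text
time: 14.42
tool_pos: [505.6, -1.3, 405.6]
tcp_rot: [-180.0, -0.0, 0.1]
ft_force: [1.3, 2.4, -0.1]
finger_gap: 24.0
grip_force: 0.9
time: 14.68
tool_pos: [505.6, -3.3, 405.5]
tcp_rot: [-180.0, 0.0, 0.1]
ft_force: [1.2, 2.7, -0.6]
finger_gap: 24.0
grip_force: 0.9
[139 140 138 108  56  43  42  43  43  42  43  44  43  42  42  40  41  45
  75  95  94  92  91  88  87  94 129 126  97  93  93  96]
[139 138 137 137 137 137 105  52  45  44  43  42  42  43  42  43  43  42
  41  41  46  76  88  85  83  82  91  92  85  85  85  85]
```

The side view shows the pin knob about 3 px lower (roughly 8–9 mm), so the pin seems to have dropped in. I'll creep on to feel the catch.

```bash
python3 - <<'E'
from h import *
s=load('s6')
for z in (292,284,275): print(proj(s,[655.5,21.3,z]))
E
python3 -m jog '0 0.005 0 0 0 0 0.44;0 0 0 0 0 0 0.44'; python3 -m jog '0 0.005 0 0 0 0 0.44;0 0 0 0 0 0 0.44'
```

```text
(np.float64(321.16772382593797), np.float64(132.4788491856738), np.float64(951.2975612925333))
(np.float64(320.9494590537336), np.float64(135.51649992538782), np.float64(955.9773899144277))
(np.float64(320.7064515272178), np.float64(138.89850236775064), np.float64(961.242197114059))
time: 14.98
tool_pos: [505.6, -3.8, 405.6]
tcp_rot: [180.0, 0.0, 0.1]
ft_force: [1.2, 0.8, 0.3]
finger_gap: 24.1
grip_force: 0.7
time: 15.22
tool_pos: [505.6, -4.3, 405.6]
tcp_rot: [180.0, 0.0, 0.1]
ft_force: [1.2, 1.5, 0.6]
finger_gap: 24.1
grip_force: 0.8
```

```bash
for i in 1 2; do :; done; python3 -m jog '0 0.005 0 0 0 0 0.44;0 0 0 0 0 0 0.44' | sed -n '2p;4p'; python3 -m jog '0 0.005 0 0 0 0 0.44;0 0 0 0 0 0 0.44'| sed -n '2p;4p'
```

```text
tool_pos: [505.6, -4.8, 405.6]
ft_force: [0.5, 1.3, 0.5]
tool_pos: [505.6, -5.3, 405.6]
ft_force: [1.9, 1.0, 0.6]
```

```bash
python3 -m jog '0 0.005 0 0 0 0 0.44;0 0 0 0 0 0 0.44' | sed -n '2p;4p'; python3 -m jog '0 0.005 0 0 0 0 0.44;0 0 0 0 0 0 0.44'| sed -n '2p;4p'
```

```text
tool_pos: [505.6, -5.8, 405.6]
ft_force: [0.9, 1.9, 0.5]
tool_pos: [505.6, -6.3, 405.6]
ft_force: [1.7, 2.2, 0.2]
```

```bash
python3 -m jog '0 0.005 0 0 0 0 0.44;0 0 0 0 0 0 0.44' | sed -n '2p;4p'; python3 -m jog '0 0.005 0 0 0 0 0.44;0 0 0 0 0 0 0.44'| sed -n '2p;4p'
```

```text
tool_pos: [505.6, -6.8, 405.6]
ft_force: [1.5, 2.6, 0.1]
tool_pos: [505.6, -7.3, 405.6]
ft_force: [1.6, 2.0, 0.1]
```

Run:
```python
from h import *
s=snap('side','s7')
g=cv2.cvtColor(s['img'],cv2.COLOR_RGB2GRAY)
for c in (319,321,323):print(g[128:160,c])
```

```text
[138 138 138 138 137 137 137 124 104  91  82  75  61  55  52  47  46  44
  40  40  46  74  87  83  82  82  92  91  85  86  86  85]
[138 139 138 138 138 137 111  67  46  44  42  42  42  42  42  41  41  40
  41  39  44  73  87  84  83  83  91  92  86  85  85  86]
[138 138 138 137 137 137 118  77  48  44  42  40  40  40  42  44  47  48
  50  55  69  89  98 100  99  99 102  95  88  86  87  84]
```

```bash
python3 -m jog '0 0.005 0 0 0 0 0.44;0 0 0 0 0 0 0.44' | sed -n '2p;4p'; python3 -m jog '0 0.005 0 0 0 0 0.44;0 0 0 0 0 0 0.44'| sed -n '2p;4p'
```

```text
tool_pos: [505.7, -7.7, 405.6]
ft_force: [4.1, 3.1, -0.7]
tool_pos: [505.7, -8.2, 405.6]
ft_force: [3.2, 4.3, -1.5]
```

```bash
python3 -m jog '0 0.005 0 0 0 0 0.44;0 0 0 0 0 0 0.44' | sed -n '2p;4p'; python3 -m jog '0 0.005 0 0 0 0 0.44;0 0 0 0 0 0 0.44'| sed -n '2p;4p'
```

```text
tool_pos: [505.7, -8.6, 405.6]
ft_force: [3.9, 5.1, -0.4]
tool_pos: [505.8, -9.0, 405.6]
ft_force: [3.9, 6.2, -0.9]
```

It caught: force rose from 2 to 6 N at y≈−8. I'll stop there, back off through the finger slack, and ease the ring to mid-play so there is no side load.

```bash
python3 -m jog '0 -0.02 0 0 0 0 0.44;0 -0.02 0 0 0 0 0.44;0 -0.01 0 0 0 0 0.44;0 0 0 0 0 0 0.44'; python3 -m jog '0 -0.01 0 0 0 0 0.44;0 0 0 0 0 0 0.44' | sed -n '2p;4p'; python3 -m jog '0 -0.01 0 0 0 0 0.44;0 0 0 0 0 0 0.44'| sed -n '2p;4p'
```

```text
time: 18.27
tool_pos: [505.6, -4.3, 405.6]
tcp_rot: [180.0, 0.0, 0.1]
ft_force: [-1.1, 0.3, -0.5]
finger_gap: 24.0
grip_force: 0.0
tool_pos: [505.6, -3.4, 405.6]
ft_force: [-0.8, -0.0, 1.0]
tool_pos: [505.6, -2.4, 405.5]
ft_force: [-1.6, -2.0, 0.2]
```

```bash
python3 -m jog '0 -0.01 0 0 0 0 0.44;0 -0.005 0 0 0 0 0.44;0 0 0 0 0 0 0.44' | sed -n '2p;4p'; python3 -m jog '0 0.02 0 0 0 0 0.2;0 0 0 0 0 0 0;0 0 -0.2 0 0 0 0;0 0 -0.4 0 0 0 0;0 0 -0.4 0 0 0 0'; python3 -m jog '0 0 -0.2 0 0 0 0;0 0 0 0 0 0 0;0 0 0 0 0 0 0'
python3 - <<'E'
from h import *
s=snap('side','s8');t=snap('top','t8')
to(655.6,21.5,455,0)
f=lambda im,u,v,w,h,k: cv2.resize(im[v:v+h,u:u+w],None,fx=k,fy=k,interpolation=cv2.INTER_CUBIC)
D=np.zeros((560,800,3),np.uint8);D[:,:400]=f(t['img'],140,120,100,140,4);D[:300,400:]=f(s['img'],250,125,100,75,4)
cv2.imwrite('pics/p8.png',D[:,:,::-1])
E
```

```text
tool_pos: [505.6, -0.7, 405.5]
ft_force: [-1.3, -2.2, 0.0]
time: 19.77
tool_pos: [505.4, -2.7, 508.2]
tcp_rot: [-180.0, -0.1, 0.1]
ft_force: [0.9, -0.1, 0.3]
finger_gap: 42.8
grip_force: 0.0
time: 20.15
tool_pos: [505.5, -2.7, 525.1]
tcp_rot: [-180.0, 0.0, 0.1]
ft_force: [-1.1, 0.4, 0.0]
finger_gap: 42.8
grip_force: 0.0
t 20.25 pos [505.5  -2.7 524.2] rot [-1.8e+02  1.0e-01  1.0e-01] F [-0.6  0.1  0. ] gap 42.5
shift units [ 1.503 -0.239  0.689]
turn [-0.0003  0.0021  0.0018]
```

View pics/p8.png

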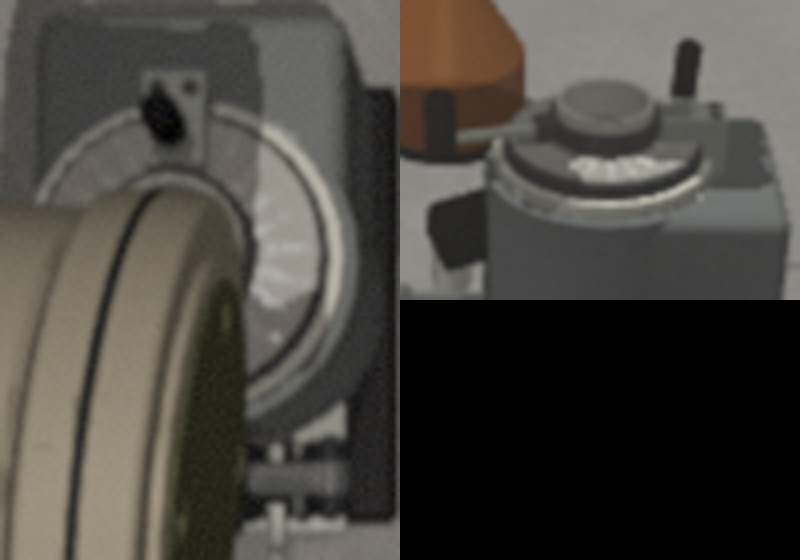

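The pin has dropped in and leans slightly, and the ring hole is now hidden under the bracket. I'll go back over the pin at the insertion XY and grip it gently.

```bash
python3 -m jog '0.5 -0.08 0 0 0 0 0;0.5 -0.08 0 0 0 0 0;0.51 -0.08 0 0 0 0 0;0 0 0.3 0 0 0 0;0 0 0.3 0 0 0 0'
python3 -m jog '0 0 0.2 0 0 0 0;0 0 0.1 0 0 0 0;0 0 0.06 0 0 0 0;0 0 0 0 0 0 0'
python3 -m jog '0 0 0 0 0 0 0.6;0 0 0 0 0 0 0.8;0 0 0 0 0 0 0.8;0 0 0 0 0 0 0.8;0 0 0 0 0 0 0.8' 20
```

```text
time: 20.88
tool_pos: [657.4, 21.6, 462.3]
tcp_rot: [-180.0, 0.2, 0.1]
ft_force: [-0.7, -0.9, 0.5]
finger_gap: 42.9
grip_force: 0.0
time: 21.38
tool_pos: [656.5, 21.4, 430.3]
tcp_rot: [180.0, -0.1, 0.1]
ft_force: [-0.2, -0.5, 0.7]
finger_gap: 42.8
grip_force: 0.0
time: 22.0
tool_pos: [656.7, 21.4, 430.1]
tcp_rot: [180.0, -0.1, 0.1]
ft_force: [0.8, -1.0, 3.7]
finger_gap: 15.0
grip_force: 22.0
```

```bash
python3 -m jog '-0.01 0 0 0 0 0 1;0 0 0 0 0 0 1' 30| sed -n '2p;4p'; python3 -m jog '0 0 0.01 0 0 0 1;0 0 0 0 0 0 1'| sed -n '2p;4p'; python3 -m jog '0 0 0.01 0 0 0 1;0 0 0 0 0 0 1'| sed -n '2p;4p'
```

```text
tool_pos: [655.8, 21.4, 430.0]
ft_force: [3.4, -1.9, 3.1]
tool_pos: [655.8, 21.4, 429.1]
ft_force: [4.8, -1.4, 4.3]
tool_pos: [655.8, 21.4, 427.9]
ft_force: [4.9, -3.0, 4.6]
```

```bash
python3 -m jog '0.008 0.004 0 0 0 0 1;0 0 0 0 0 0 1'| sed -n '2p;4p'; python3 -m jog '0 0 0.01 0 0 0 1;0 0 0 0 0 0 1'| sed -n '2p;4p';  python3 -m jog '0 0 0.01 0 0 0 1;0 0 0 0 0 0 1'
```

```text
tool_pos: [656.3, 21.3, 427.6]
ft_force: [3.1, -0.5, 3.6]
tool_pos: [656.3, 21.2, 426.0]
ft_force: [3.3, -0.9, 2.2]
time: 23.5
tool_pos: [656.3, 21.2, 425.2]
tcp_rot: [-180.0, 0.0, 0.1]
ft_force: [3.4, 1.2, 2.8]
finger_gap: 15.4
grip_force: 29.3
```

```bash
python3 -m jog '0.004 0 0.01 0 0 0 1;0 0 0 0 0 0 1'| sed -n '2p;4p'; python3 -m jog '0 0 0.01 0 0 0 1;0 0 0 0 0 0 1'| sed -n '2p;4p'
```

```text
tool_pos: [656.6, 21.2, 424.0]
ft_force: [0.6, 0.6, 1.2]
tool_pos: [656.6, 21.1, 423.0]
ft_force: [0.8, 0.6, 0.2]
```

```bash
python3 -m jog '0 0 0.01 0 0 0 1;0 0 0 0 0 0 1'| sed -n '2p;4p'; python3 -m jog '0 0 0.01 0 0 0 1;0 0 0 0 0 0 1'| sed -n '2p;4p'
```

```text
tool_pos: [656.6, 21.1, 422.2]
ft_force: [-0.5, 0.8, 0.5]
tool_pos: [656.7, 21.1, 421.8]
ft_force: [-1.9, 1.5, 4.1]
```

```bash
python3 -m jog '0 0 0.01 0 0 0 1;0 0 0 0 0 0 1'| sed -n '2p;4p'
python3 - <<'E'
from h import *
s=snap('side','s9')
g=cv2.cvtColor(s['img'],cv2.COLOR_RGB2GRAY)
for c in (317,319,321,323,325):print(g[120:165,c])
E
```

```text
tool_pos: [656.6, 21.1, 421.7]
ft_force: [-4.2, 0.4, 8.7]
[ 42  42  41  40  41  41  44  46  47  46  45  55  78  83  74  67  64  66
  68  67  66  66  69  70  68  71  84  98  97  99  91  75  77  83  85  86
  86  86  85  84  84 124 146 142 150]
[ 42  43  42  43  43  44  43  43  43  44  44  45  44  43  43  46  43  45
  55  63  66  65  64  65  61  58  58  58  53  55  70  67  68  81  84  85
  86  86  86  84  83 118 149 149 142]
[ 43  47  54  53  49  44  42  44  43  44  43  42  43  45  44  44  43  43
  43  43  44  44  43  42  43  42  45  44  43  48  69  67  63  79  84  85
  86  86  86  84  84 129 172 170 142]
[ 50  54  58  56  50  45  43  43  45  44  44  44  43  47  46  47  45  43
  43  43  44  45  42  42  42  43  43  41  42  48  70  78  79  82  83  84
  86  87  86  85  96 130 143 119  88]
[ 91  93  93  90  73  59  54  52  53  48  44  43  44  47  51  47  44  44
  50  59  63  64  65  69  71  72  74  76  80  88  92  95  97 100 100  94
  86  86  86  86  83  78  75  73  75]
```

The knob bottom is only about 3 mm below the dropped position, so the fingers probably slid down to the shoulder and the pin is sitting on the clip. I'll remove the side load and press in small steps.

```bash
python3 -m jog '-0.006 0 0 0 0 0 1;0 0 0 0 0 0 1' 40| sed -n '2p;4p'; python3 -m jog '0 0 0.005 0 0 0 1;0 0 0 0 0 0 1'| sed -n '2p;4p'
```

```text
tool_pos: [656.3, 21.1, 421.7]
ft_force: [-3.0, 1.0, 6.6]
tool_pos: [656.3, 21.1, 421.7]
ft_force: [-3.0, 0.9, 8.8]
```

```bash
python3 -m jog '-0.006 0 0.005 0 0 0 1;0 0 0 0 0 0 1' | sed -n '2p;4p'
python3 - <<'E'
from h import *
s=snap('side','s10');w=snap('wrist','w10')
f=lambda im,u,v,w,h,k: cv2.resize(im[v:v+h,u:u+w],(w*k,h*k),interpolation=cv2.INTER_CUBIC)
D=np.zeros((480,800,3),np.uint8);D[:,:400]=f(s['img'],296,112,50,60,8);D[:480,400:]=f(w['img'],230,200,100,120,4)
cv2.imwrite('pics/p10.png',D[:,:,::-1])
E
```

```text
tool_pos: [655.9, 21.1, 421.7]
ft_force: [-0.8, 1.0, 9.7]
```

View pics/p10.png

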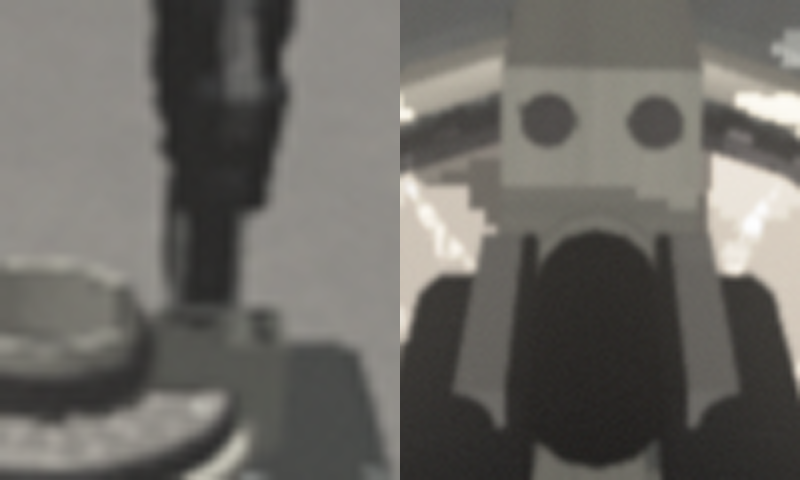

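The finger hides the knob in the side view, so my earlier reading was of the fingertip. In the wrist view the shoulder's front rim is at about row 255 and the knob's top near edge at about row 316. I'll check both against the home and on-clip heights.

Run:
```python
from h import *
w=load('w10')
for n,dz in(('home',0),('clip',9)):
    print(n,'rim',np.round(proj(w,[655.6+9,21.3,241+dz])[:2],1),'kbot',np.round(proj(w,[655.6+8,21.3,241+dz])[:2],1),'ktop',np.round(proj(w,[655.6-8,21.3,275+dz])[:2],1),
    'knobwidth top', round(proj(w,[655.6,13.3,275+dz])[0]-proj(w,[655.6,29.3,275+dz])[0],1))
print('bracket holes z238 ref row',200+122/4, 'bracket guess',np.round(proj(w,[655+20,21.3,238])[:2],1))
t=load('t0')
h1=atz(t,140+157/4,120+87/4,238);h2=atz(t,140+190/4,120+87/4,238);print(h1,h2,proj(w,h1)[:2],proj(w,h2)[:2],'seen',(230+148/4,230.5),(230+256/4,230.5))
```

```text
home rim [277.8 254. ] kbot [277.8 255.7] ktop [277.5 323.4] knobwidth top 37.1
clip rim [277.7 262. ] kbot [277.7 263.8] ktop [277.5 337.7] knobwidth top 39.6
bracket holes z238 ref row 230.5 bracket guess [277.8 233.4]
[677.32143863  27.24532215 238.        ] [677.00556952  13.25693741 238.        ] (np.float64(266.3992619991102), np.float64(229.24736137713109)) (np.float64(293.2593230452621), np.float64(229.84952892575544)) seen (267.0, 230.5) (294.0, 230.5)
```

The rim matches the home height (254 predicted, ~255 seen), so the pin is home. I'll relieve the pressure, release, rise and verify numerically.

```bash
python3 -m jog '0 0 -0.01 0 0 0 1;0 0 0 0 0 0 0.4;0 0 0 0 0 0 0;0 0 0 0 0 0 0;0 0 0 0 0 0 0'
python3 -m jog '0 0 -0.2 0 0 0 0;0 0 -0.4 0 0 0 0;0 0 -0.5 0 0 0 0;0 0 -0.3 0 0 0 0;0 0 0 0 0 0 0'
python3 - <<'E'
from h import *
s=snap('side','s11')
g=cv2.cvtColor(s['img'],cv2.COLOR_RGB2GRAY)
for c in (319,320,321,322):print(g[128:162,c])
for z in(275,241,238):print(z,proj(s,[655.5,21.3,z])[:2])
w=snap('wrist','w11');E=cv2.cvtColor(w['img'],cv2.COLOR_RGB2GRAY)
m=(E<50).astype(np.uint8);m[300:]=0
n,l,st,c=cv2.connectedComponentsWithStats(m)
for i in range(1,n):
    if st[i,4]>60 : print(st[i],c[i])
print([np.round(proj(w,[655.5,21.3,z])[:2],1) for z in(241,258,275,284)])
E
```

```text
time: 26.28
tool_pos: [655.5, 21.0, 420.3]
tcp_rot: [180.0, 0.0, 0.1]
ft_force: [0.5, -0.4, 0.5]
finger_gap: 42.7
grip_force: 0.0
time: 26.9
tool_pos: [655.2, 21.1, 566.6]
tcp_rot: [180.0, -0.5, 0.1]
ft_force: [0.1, -0.1, -0.4]
finger_gap: 42.4
grip_force: 0.0
[139 138 139 139 138 138 139 141 139 130 105  71  56  52  48  47  45  43
  42  42  41  40  41  49 101 113 127 124  96  94  94  96 135 162]
[139 139 138 139 139 137 138 139 139 119  79  46  41  42  42  40  41  43
  41  43  42  42  41  48  98 109 126 125  96  93  93  97 143 169]
[139 139 139 139 139 138 138 140 138 115  70  44  43  43  43  43  43  43
  43  43  42  41  40  48  96 108 126 125  97  94  93  96 142 167]
[139 140 140 138 137 139 139 140 138 121  79  46  42  43  43  41  42  40
  42  40  43  46  44  57  89 103 128 124  96  95  93  94 136 163]
275 (np.float64(320.7064515272178), np.float64(138.89850236775064))
241 (np.float64(319.81195934785626), np.float64(151.34739553023343))
238 (np.float64(319.73477159722626), np.float64(152.4216386407))
[536 109  20   9 120] [545.45       113.00833333]
[220 261  17  39 379] [229.8944591  284.65963061]
[195 272  20  28 263] [204.73003802 286.6121673 ]
[array([278.2, 197. ]), array([278.1, 202. ]), array([278.1, 207.7]), array([278.1, 210.9])]
```

The knob dropped about 6 px (16–17 mm, 17 expected) from its standing height. The pin is home and the gripper is clear.

```bash
python3 -c "
from bench import *
print(hand_in())"
```

```text
the job is handed in; nothing more can be done
None
```

The ring is locked: I turned it anticlockwise about 25° until it caught, and the camera checks show the pin through both holes with its shoulder on the bracket. I left the thumbscrew and brush alone and handed in at about 27 s; no verdict came back.

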